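Unlock the cash box and hold its sprung lock open

ROBOT

A 6-joint arm with a two-finger parallel gripper is mounted at the origin on a cart in front of the work surface, level with it; the furniture and walls round the work are solid. World frame = base frame: x ahead of the robot, y to its left, z up, the work surface at z = 0. Lengths are in m, angles in rad, forces in N, time in s.
With the tool pointing down it reaches from about 0.35 to 0.975 m from the base axis. Payload 7.1 kg.
Tool frame: the origin (TCP) lies midway between the tips of the shut fingers; the grasp point (between the pads) lies hold_point_z behind it (hold_point_z is the distance from the TCP to the grasp point, in m); z points along the fingers, y is the line along which they close (so a half turn about z gives the same grasp; the last joint's range is limited). The gripper opens to 88 mm and grips with 3 to 60 N. Pads are 20 mm wide; open, the fingers measure 115 mm over their backs; the gripper's body (75 mm by 178 mm) begins 61 mm behind the grasp point.
Start: joints at [-1.137, 0.423, 1.63, -0, 1.089, -0.019], TCP at [0.273, -0.562, 0.223] pointing down, gripper open.
Joint ranges: [-3, 3], [-0.9, 2.11], [0.09, 2.58], [-1.31, 4.45], [0.11, 2.69], [-2.54, 2.54]. Speed limits (rad/s): [2.39, 2.39, 3.01, 3.14, 3.14, 3.14].

INTERFACE

Orientations are given as a unit quaternion [w, x, y, z].
In Python, from plant import state, capture, camera_info, sign_off, recognise, hold_point_z gives the robot as it stands.
- The arm moves only by the tool play_rows, never from a script. Its argument "steps" is a list that holds one entry, the list of rows, each a list of 5 numbers: the finger opening in cm, from 0 to 8.78, then the shift along the tool's x, y, z in cm, then the turn about the tool's z in degrees. A call has 1 to 5 rows; each row is the pose to reach, as a shift and turn from the pose commanded when the call began, along the tool's axes at that moment; what a row does not reach only later rows make up. A row lasts 1/8 s, in which the tool goes at most 62.5 mm and 10.7 degrees, less where a joint would pass 70% of its speed; a pose out of reach is approached as far as the arm can. A call with a gripper value outside its range is refused whole. The fingers move at their own pace and stop on an object; "grip_force" is the grip in N (left out, the last holds). Time passes only in rows, so rows that repeat a pose let the fingers close. It gives the time, the measured TCP pose, the force, the opening and the grip force at its end, in the units of the state.
- state(): the state, without advancing time (a new reading comes with each control period).
- capture(name): name is "side" or "top" or "wrist"; returns the picture (400x640x3 uint8, red, green, blue); there is no depth.
- camera_info(name): a dict with "fov_y" (degrees; the focal length in pixels is half the picture's height over the tangent of half this angle, whatever the lens; pixels are square), "cx", "cy" (the principal point, pixels), "R" (3x3) and "t" (3): a world point X has camera coordinates R X + t. Camera axes: x right, y down, z forward; pixel columns grow to the right and rows downward; lengths in m; the calibration is good to about 2 mm. The wrist camera is an equidistant fisheye: a pixel r from the principal point sees the ray r / f radians off the axis. A picture is of the moment at which its call begins: read the wrist's pose just before it. camera_info takes no time and is no camera call; for the wrist camera it gives the pose at the moment of the call.
- sign_off(): hands the job in; it is judged then, once.
Trained networks look in the newest picture that a camera, given by its name, has taken for a name from the list of things; names that differ only in an ending like _2 or _b are one class to them, and where a whole thing is asked for, a point or a joint stands for the part that bears it (a point fixed in the world has none). Each returns a list of dicts, best first, with "score" (0 to 1); they miss things now and then, are a little off and sometimes report something else, mostly with a low value. They report only what shows in the picture. A call takes as long as a camera call.
- recognise(camera, query): "at" ([x, y, z] in m, in world coordinates, good to about 4 mm: the middle of the surface that is visible of it).
The state is a dict: "time": time; "joint_positions": joint angles; "dq": joint speeds; "joint_efforts": joint torques, N m; "position": TCP position; "orientation": TCP orientation; "contact_force": force on the tool from outside, world axes, zero at the start; "moment": the same for the moment, N m; "opening": finger opening in m; "grasp_force": force on a finger pad.
Only numpy, scipy, OpenCV 4.12 (cv2) and the standard library are available. Lean on these libraries where they do the work, as an engineer would, in place of code of your own. Each camera call takes 0.05 s, during which the arm holds its last target. There are 200 camera calls.

TASK

Slide the dust shutter fully off the keyhole of the blue cash box, then draw the blue-headed key straight up out of the wooden key block and push it fully home in the lock, easing it past the sticky pins without forcing it. Turn it a quarter turn clockwise (seen from above) to draw the latch bolt and finish while still gripping the key and holding it turned, since the lock springs back when let go and a colleague is about to lift the lid. Leave the other two keys in the block and do not disturb the other things on the table.

Things in the scene. Friction and masses are not known exactly. Their poses are not given: they have to be found in the camera images.
- cash_box: blue steel cash box fixed to the table, 220 mm deep, 260 mm wide, 90 mm high: flat front deck with the lock, lid behind it. Origin on the table under the keyhole, 42 mm behind the front edge, 100 mm from the right end, 160 mm from the left end. x to its back, y to the left along its front, z up. Nothing on its top stands more than 12 mm high but the shutter's tab.
- keyhole (a point): centre of the keyhole's mouth, on the steel lock face, 90 mm above the table; axes as cash_box. The keyhole is a vertical slot 23 mm long along y, 6 mm wide along x, with a 2 mm countersink all round; it takes the key either way round. The shutter's channel has sides 5 mm high, 13 to 18 mm from the slot's middle on both sides (in x).
- shutter (a joint): dust shutter, an aluminium plate 28 mm wide, 3 mm high that covers the keyhole: 0 = shut, 0.045 m = fully open at its stop. It slides along +y of the box (to the left as seen from the robot) with about 1.5 N of friction and stays where it is left. No key can enter before it is open.
- shutter_tab (a point): centre of the shutter's upright black finger tab, 22 mm wide (box x), 10 mm thick (box y), 16 mm high; its top is 8 mm above this point, 19 mm above the lock face. Shut it stands 20 mm left (+y) of the keyhole, fully open 65 mm. Pinch it from above across its thickness or push its right side.
- blue_key_head (a point): centre of the flat of the blue key's head: a blue plastic plate 8 mm thick (key x), 32 mm wide (key y), from 21 mm below this point to the round top 22 mm above it. z along the key, up. Grip it from above across the 8 mm, fingertips at most 20 mm below this point. In the block it is 64 mm above the table; with the key fully home in the lock, 28 mm above keyhole.
- blue_key: the blue key, a double-bitted safe key 72 mm long, 45 g; origin at its tip, 50 mm below blue_key_head, same axes. From the tip up: two bits in the plane of the head, together 20 mm wide (y), 4 mm thick, 16 mm long, rounded nose; shank 5 mm thick; stop collar 12 mm across with its underside 22 mm above the tip (it lands on the lock face); head from 29 mm up.
- keyway (a point): point in the lock 15 mm below keyhole, axes as there, amid two sprung sticky pins that stand into the keyway from both flat sides. The key meets them when its tip is some 10 to 13 mm and 15 to 19 mm under the lock face; each resists with 6 to 18 N: rock the key from flat to flat as you push, or push on, up to 25 N. The key turns only within about 2 mm of fully home.
- lock_cylinder (a joint): angle of the lock's cylinder: 0 = locked, in line with the slot; 1.571 = quarter turn clockwise seen from above, at its stop. Turned by the key's bits with about 0.05 to 0.1 rad of play, against a return spring of 0.03 N m at 0 rising to 0.10 N m at the quarter turn; let go, it springs back to 0. While it is turned the key cannot be pulled out.
- latch_bolt (a joint): latch bolt, a flat steel bar 12 mm wide, 5 mm high on the deck behind the lock; 0 = shot into the steel keeper on the lid, 0.013 m = drawn to the front, clear of lid and keeper. Drawn by the cylinder, in proportion to its angle.
- key_block: fixed wooden key block, 66 x 206 mm at the foot, 36 mm high; origin at the centre of its underside, x to its back, y along it. Three slots at y = -65, 0, +65 mm each hold a key upright, tip down, head width along y; any key can be in any slot. The keys rest on their collars, bits 22 mm deep in slots 6.4 x 22.8 mm: draw a key at least 22 mm straight up.
- yellow_key_head (a point): the same point as blue_key_head on a key of the same form with a yellow head, in another slot of the block; belongs to another lock.
- grey_key_head (a point): the same point on a key of the same form with a grey head, in another slot of the block; belongs to another lock.
- staple_box: small cardboard box of staples, 41x74x27 mm, loose on the table behind the key block; origin at the centre of its underside.
- glue_stick: glue stick with a white barrel and a dark cap, 28 mm thick, 95 mm long, lying loose on the table behind the key block; origin at its underside.
- eraser: white eraser in a grey sleeve, 23x52x13 mm, loose on the table between the cash box and the stapler; origin at the centre of its underside.
- marker: marker with a light barrel and a grey cap, 16x125x18 mm, lying loose on the table to the right of the key block; origin at its underside.

How it is judged:
On the way, in this order (a step that is already met when the one before it is completed fails the run):
1. the dust shutter is slid open off the keyhole (value of joint shutter above 0.038 m), for 0.2 s.
2. the blue key is out of the block, held in the fingers (z of blue_key_head in the frame of key_block above 0.084 m and contact force between the fingers and blue_key above 1 N), for 0.1 s.
3. the blue key is fully home in the lock, not yet turned (z of blue_key_head in the frame of keyhole below 0.0305 m and horizontal distance between blue_key_head and keyhole below 0.006 m and angle between blue_key_head's own z axis and vertical below 0.14 rad and value of joint lock_cylinder below 0.5 rad), for 0.1 s.
4. the key has turned the cylinder a quarter turn (z of blue_key_head in the frame of keyhole below 0.0305 m and horizontal distance between blue_key_head and keyhole below 0.006 m and angle between blue_key_head's own z axis and vertical below 0.14 rad and value of joint lock_cylinder above 1.4 rad), for 0.2 s.
At the end, for the whole second after the job is handed in: Blue key fully home (collar within 2.5 mm of the lock face, upright within 8 degrees), cylinder at 1.4 rad or more of its 1.571 rad quarter turn, shutter open at least 38 of 45 mm, and the fingers still gripping the key (over 1.5 N) through the last second (all of step 4 and value of joint shutter above 0.038 m and contact force between the fingers and blue_key above 1.5 N); the arm keeps its last pose, push and grip.
It fails at once if the key is forced, pushed in or twisted with more than 80 N between key and cash box while the lock is not yet turned (contact force between blue_key and cash_box above 80 N and value of joint lock_cylinder below 1 rad).
It fails at once if one of the other keys is pulled out or moved by more than 20 mm (distance of any of yellow_key_head, grey_key_head from where it was at the start of the episode above 0.02 m).
It fails at once if a bystander is pushed by more than 25 mm (distance of any of staple_box, glue_stick, eraser, marker from where it was at the start of the episode above 0.025 m).
It also fails if it takes over 61 s, if anything falls off the work surface, if the arm or the gripper's body presses on something with over 40 N, if the wrist force passes 120 N, or if a joint passes its speed limit or range.

## Working session

There is one attempt and no reset: what is moved stays moved. The work goes in short steps, Python scripts to look and compute and a tool call to move; the robot and the scene stay as the last step left them, time stands still between calls to the robot, and variables do not carry over. Pictures are saved under pics/ and viewed, at most 10 in all, crops included, and the job is handed in when it is done.

Besides the shell and the picture viewer there is one more tool, called after "Request:" as a command line: name --argument value ..., lists and objects as JSON in quotes. play_rows: Moves the arm, as the interface text tells. Its arguments: {"type":"object","properties":{"steps":{"type":"array","items":{"type":"array","items":{"type":"array","items":{"type":"number"}}}},"grip_force":{"type":"number"}},"required":["steps"]}

```bash
mkdir -p pics; ls
python3 - <<'E'
from plant import *
import cv2,numpy as np
s=state();print({k:np.round(v,3).tolist() for k,v in s.items()},hold_point_z if not callable(hold_point_z) else hold_point_z())
for c in ["top","side"]:
    im=capture(c);cv2.imwrite(f"pics/{c}0.png",im[:,:,::-1])
    i=camera_info(c);print(c,i)
    for q in ["cash_box","shutter_tab","blue_key_head","yellow_key_head","grey_key_head","key_block","latch_bolt"]:
        r=recognise(c,q);print(c,q,[(np.round(d["at"],4).tolist(),round(d["score"],2)) for d in r[:2]])
E
```

```text
pics
{'time': 0.0, 'joint_positions': [-1.137, 0.424, 1.631, -0.0, 1.089, -0.019], 'dq': [0.0, 0.0, 0.0, -0.001, -0.0, 0.001], 'joint_efforts': [0.0, -54.463, -27.366, 0.064, 0.023, -0.0], 'position': [0.273, -0.562, 0.222], 'orientation': [-0.001, 0.974, 0.224, -0.0], 'contact_force': [-0.033, 0.116, -0.313], 'moment': [-0.001, -0.032, 0.006], 'grasp_force': 0.0, 'opening': 0.088} 0.0187
top {'fov_y': 56.04152773815639, 'cx': 320.84154303767593, 'cy': 198.09538342060694, 'R': array([[-0.01223201, -0.99978738, -0.01660015],
       [-0.99479243,  0.01384748, -0.10097657],
       [ 0.10118497,  0.01527855, -0.9947503 ]]), 't': array([-0.05807844,  0.59095798,  1.18726272])}
top cash_box [([0.5695, 0.2693, 0.0913], 0.68)]
top shutter_tab [([0.5038, 0.2462, 0.0957], 0.49)]
top blue_key_head []
top yellow_key_head [([0.5689, 0.2702, 0.0889], 0.6)]
top grey_key_head []
top key_block [([0.4875, -0.228, 0.0353], 0.76)]
top latch_bolt [([0.6534, -0.261, 0.0259], 0.69)]
side {'fov_y': 54.95846818191524, 'cx': 323.9459636520894, 'cy': 200.652631041331, 'R': array([[ 0.99965821, -0.02608588, -0.0017279 ],
       [-0.01338977, -0.45411166, -0.89084416],
       [ 0.02245379,  0.89056281, -0.45430574]]), 't': array([-0.56816766,  0.06127923,  0.98420132])}
side cash_box [([0.5735, 0.1723, 0.0904], 0.6)]
side shutter_tab []
side blue_key_head []
side yellow_key_head [([0.4978, -0.3132, 0.0692], 0.49)]
side grey_key_head [([0.501, -0.316, 0.0717], 0.57), ([0.4946, -0.2507, 0.0794], 0.5)]
side key_block [([0.4952, -0.2832, 0.0355], 0.77)]
side latch_bolt []
```

Run:
```python
import cv2,numpy as np
a=cv2.imread("pics/top0.png");b=cv2.imread("pics/side0.png")
cv2.imwrite("pics/both.png",cv2.resize(np.vstack([a,b]),(480,600)))
```

```text
(no output)
```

View pics/top0.png

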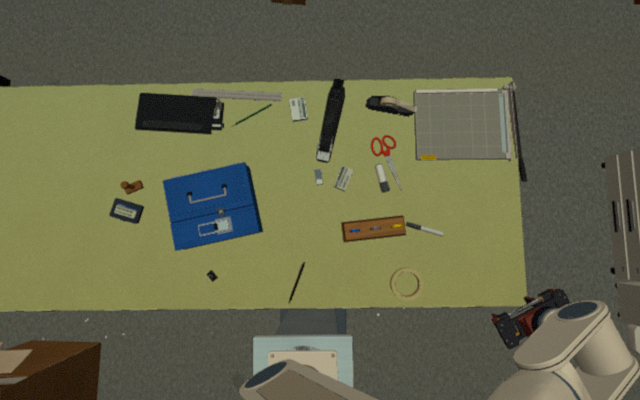

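View pics/side0.png

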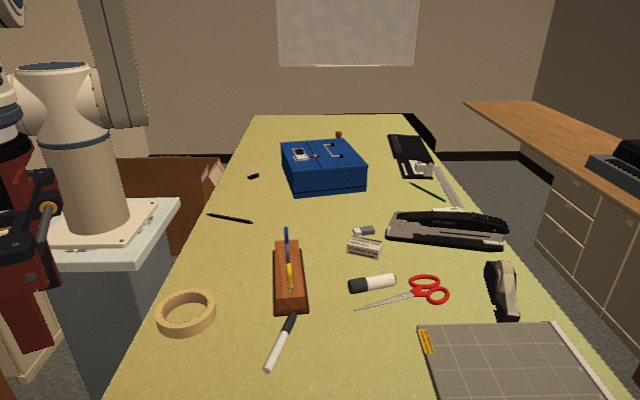

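Top view: box with lock at about (222,226), shutter and channel facing the robot. Block at (373,228) with blue key left (355,230), grey in the middle and yellow right (397,226). The side view agrees (blue farthest).

```bash
cat > h.py <<'E'
from plant import *
import cv2,numpy as np
from scipy.spatial.transform import Rotation as Ro
def Rq(q): return Ro.from_quat([q[1],q[2],q[3],q[0]])
def ray(c,px,i=None):
    i=i or camera_info(c); f=200/np.tan(np.radians(i["fov_y"])/2)
    d=(np.array(px,float)-[i["cx"],i["cy"]])/f
    if c=="wrist":
        r=np.linalg.norm(d); v=np.array([*(d/max(r,1e-9)*np.sin(r)),np.cos(r)])
    else: v=np.array([*d,1.])
    R=np.array(i["R"]); return -R.T@i["t"], R.T@v
def onz(c,px,z,i=None):
    o,v=ray(c,px,i); return o+v*(z-o[2])/v[2]
def proj(c,X,i=None):
    i=i or camera_info(c); f=200/np.tan(np.radians(i["fov_y"])/2)
    p=np.array(i["R"])@X+i["t"]
    if c=="wrist":
        n=np.hypot(p[0],p[1]); return np.array([i["cx"],i["cy"]])+p[:2]/n*f*np.arctan2(n,p[2])
    return np.array([i["cx"],i["cy"]])+f*p[:2]/p[2]
def go(target,yaw=None):
    "shift in tool cm, turn deg; yaw=world angle of tool y axis (deg, mod 180)"
    s=state();R=Rq(s["orientation"]).as_matrix()
    y=np.degrees(np.arctan2(R[1,1],R[0,1]))
    sh=R.T@(np.array(target)-s["position"])*100
    turn=None if yaw is None else -((yaw-y+90)%180-90)   # tool z down
    print("t",round(s["time"],2),"pos",np.round(s["position"],4),"yaw",round(y,2),"j6",round(s["joint_positions"][5],3),"shift",np.round(sh,2),"turn",turn,"tilt",np.round(R[:,2],3))
E
python3 - <<'E'
from h import *
im=cv2.imread("pics/top0.png");hsv=cv2.cvtColor(im,cv2.COLOR_BGR2HSV)
def rect(m,z):
    m=m.astype(np.uint8);n,l,st,_=cv2.connectedComponentsWithStats(m);k=1+np.argmax(st[1:,4]);
    ys,xs=np.where(l==k);P=np.array([onz("top",(x,y),z)[:2] for x,y in zip(xs,ys)],np.float32)
    r=cv2.minAreaRect(P);print(r,cv2.boxPoints(r).round(4).tolist())
H,S,V=cv2.split(hsv)
yy,xx=np.mgrid[:400,:640]
rect((H>100)&(H<130)&(S>120)&(xx<280),0.09)
rect((H<20)&(S>80)&(xx>335)&(xx<412)&(yy>205)&(yy<250),0.036)
m=(H>100)&(H<130)&(S>120)&(xx>340)&(xx<412)&(yy>205)&(yy<250);y,x=np.where(m);print(x.mean(),y.mean(),len(x),onz("top",(x.mean(),y.mean()),.075))
print(Rq(state()["orientation"]).as_matrix().round(3))
i=camera_info("wrist");print(i, -i["R"].T@i["t"])
go([0.51,0.25,0.27])
E
```

```text
Traceback (most recent call last):
  File "h.py", line 13, in onz
    o,v=ray(c,px,i); return o+v*(z-o[2])/v[2]
        ~~~^^^^^^^^
  File "h.py", line 6, in ray
    i=i or camera_info(c); f=200/np.tan(np.radians(i["fov_y"])/2)
           ~~~~~~~~~~~^^^
ValueError: time passes only in moves, steps and waits
```

Run:
```python
from h import *
im=cv2.imread("pics/top0.png");hsv=cv2.cvtColor(im,cv2.COLOR_BGR2HSV)
T=camera_info("top")
def rect(m,z):
    m=m.astype(np.uint8);n,l,st,_=cv2.connectedComponentsWithStats(m);k=1+np.argmax(st[1:,4]);
    ys,xs=np.where(l==k);P=np.array([onz("top",(x,y),z,T)[:2] for x,y in zip(xs,ys)],np.float32)
    r=cv2.minAreaRect(P);print(r,cv2.boxPoints(r).round(4).tolist())
H,S,V=cv2.split(hsv)
yy,xx=np.mgrid[:400,:640]
rect((H>100)&(H<130)&(S>120)&(xx<280),0.09)
rect((H<20)&(S>80)&(xx>335)&(xx<412)&(yy>205)&(yy<250),0.036)
m=(H>100)&(H<130)&(S>120)&(xx>340)&(xx<412)&(yy>205)&(yy<250);y,x=np.where(m);print(x.mean(),y.mean(),len(x),onz("top",(x.mean(),y.mean()),.075,T))
i=camera_info("wrist");print(i, -i["R"].T@i["t"])
go([0.51,0.25,0.27])
```

```text
((0.5660532116889954, 0.27047067880630493), (0.22126205265522003, 0.2699123024940491), 11.949410438537598) [[0.42989999055862427, 0.37959998846054077], [0.48579999804496765, 0.11550000309944153], [0.7021999955177307, 0.16130000352859497], [0.6463000178337097, 0.4253999888896942]]
((0.49056029319763184, -0.23164212703704834), (0.060843657702207565, 0.1978512555360794), 5.852428436279297) [[0.45019999146461487, -0.1362999975681305], [0.47040000557899475, -0.33320000767707825], [0.5309000015258789, -0.3269999921321869], [0.510699987411499, -0.13009999692440033]]
354.4 230.4 15 [ 0.48393806 -0.16877551  0.075     ]
{'fov_y': 65.70646984690485, 'cx': 318.73617123192054, 'cy': 200.7079008231673, 'R': array([[ 0.43643044, -0.89973711, -0.00126647],
       [-0.87199489, -0.42331969,  0.24581567],
       [-0.2217056 , -0.10617708, -0.96931577]]), 't': array([-0.62458239, -0.02953158,  0.39152096])} [ 0.33363777 -0.5328907   0.38597575]
t 0.8 pos [ 0.2734 -0.562   0.2227] yaw -64.06 j6 -0.019 shift [ 56.8  -62.67  -4.73] turn None tilt [ 0. -0. -1.]
```

Request:
play_rows --steps '[[[8.7,20.2,-22.2,-3],[8.7,20.2,-22.2,-3],[8.7,20.2,-22.2,-3],[8.7,20.2,-22.2,-3],[8.7,20.2,-22.2,-3]]]'

```text
invalid input
```

Request:
play_rows --steps '[[[4,20.2,-22.2,0],[4,20.2,-22.2,0],[4,20.2,-22.2,0],[4,20.2,-22.2,0],[4,20.2,-22.2,0]]]'

```text
invalid input
```

Request:
play_rows --steps '[[[4,20.2,-22.2,-3,0],[4,20.2,-22.2,-3,0],[4,20.2,-22.2,-3,0],[4,20.2,-22.2,-3,0],[4,20.2,-22.2,-3,0]]]'

```text
time: 1.42
position: [0.3582, -0.272, 0.2531]
orientation: [0.0, 0.974, 0.225, 0.0]
contact_force: [0.8, -0.1, -0.0]
opening: 0.0413
grasp_force: 0.0
```

Request:
play_rows --steps '[[[4,20.2,-22.2,0,0],[4,20.2,-22.2,0,0],[4,20.2,-22.2,0,0],[4,20.2,-22.2,0,0],[4,20.2,-22.2,0,0]]]'

```text
time: 2.05
position: [0.443, 0.0163, 0.2531]
orientation: [0.0, 0.974, 0.225, 0.001]
contact_force: [0.6, 0.3, -0.5]
opening: 0.0398
grasp_force: 0.0
```

Request:
play_rows --steps '[[[4,15,-16.6,0,14],[4,15,-16.6,0,14],[4,15,-16.6,0,14],[4,15,-16.6,0,14],[4,15,-16.6,0,14]]]'

```text
time: 2.68
position: [0.5052, 0.2315, 0.2525]
orientation: [-0.0, 0.994, 0.106, 0.0]
contact_force: [-0.0, -0.0, 0.1]
opening: 0.0399
grasp_force: 0.0
```

Run:
```python
from h import *
import pickle
go([0.506,0.222,0.25],-78)
i=camera_info("wrist");im=capture("wrist");cv2.imwrite("pics/w1.png",im[:,:,::-1]);pickle.dump(i,open("w1.pkl","wb"))
for q in ["shutter_tab","shutter","cash_box","latch_bolt"]:
    print(q,[(np.round(d["at"],4).tolist(),round(d["score"],2)) for d in recognise("wrist",q)[:2]])
go([0.506,0.222,0.25],-78)
```

```text
t 2.67 pos [0.5052 0.2315 0.2525] yaw -77.85 j6 1.767 shift [-0.13  0.95  0.25] turn 0.14699772565631974 tilt [ 0.001  0.    -1.   ]
shutter_tab [([0.5678, 0.272, 0.0872], 0.71), ([0.5037, 0.2425, 0.0907], 0.55)]
shutter [([0.5057, 0.2407, 0.0919], 0.56)]
cash_box [([0.5689, 0.2678, 0.0927], 0.65)]
latch_bolt []
t 2.92 pos [0.5044 0.2276 0.2527] yaw -78.14 j6 1.766 shift [0.04 0.58 0.27] turn -0.1350566131567632 tilt [-0. -0. -1.]
```

View pics/w1.png

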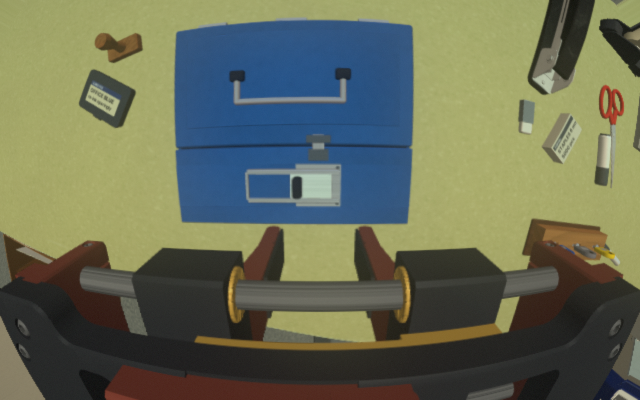

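The wrist view shows the box square-on: front corners (182,222) and (409,222), shutter plate (290–332,172–203), tab (297,188) at its left, latch at (318,147).

Run:
```python
from h import *
import pickle
i=pickle.load(open("w1.pkl","rb"))
im=cv2.imread("pics/w1.png");cv2.imwrite("pics/w1c.png",cv2.resize(im[130:230,170:420],None,fx=3.2,fy=3.2,interpolation=cv2.INTER_CUBIC))
g=lambda p,z:onz("wrist",p,z,i)[:2]
H,S,V=cv2.split(cv2.cvtColor(im,cv2.COLOR_BGR2HSV));yy,xx=np.mgrid[:400,:640]
m=((H>100)&(H<130)&(S>120)&(yy<228)&(xx>150)&(xx<430)).astype(np.uint8)
# edges: front (bottom) row per column, left/right of deck
def line(P):
    P=np.array([g(p,.09) for p in P],np.float32);return [v.item() for v in cv2.fitLine(P,cv2.DIST_HUBER,0,.001,.001)]
F=[(x,np.where(m[:,x])[0].max()+.5) for x in range(200,395,3)]
L=[(np.where(m[y])[0].min()-.5,y) for y in range(160,215,3)]
Rr=[(np.where(m[y])[0].max()+.5,y) for y in range(160,215,3)]
LL=list(map(line,(F,L,Rr)));
for l in LL: print(np.round(l,4),np.degrees(np.arctan2(l[1],l[0])))
def X(a,b):
    t=np.linalg.solve(np.array([[a[0],-b[0]],[a[1],-b[1]]]),np.array(b[2:])-a[2:]);return np.array(a[2:])+t[0]*np.array(a[:2])
fl,fr=X(LL[0],LL[1]),X(LL[0],LL[2]);print(fl,fr,np.linalg.norm(fl-fr))
u=(fl-fr)/np.linalg.norm(fl-fr);v=np.array([u[1],-u[0]])
mid=(fl+fr)/2; K=mid-u*.03+v*.042;print("keyhole",K,"yaw x",np.degrees(np.arctan2(v[1],v[0])),"tab",K+u*.02)
print("tab px",proj("wrist",np.array([*(K+u*.02),.109]),i),proj("wrist",np.array([*K,.09]),i))
```

```text
[ 0.2068 -0.9784  0.46    0.2489] -78.06286095818093
[0.9767 0.2147 0.4671 0.3891] 12.39944394587034
[0.9795 0.2014 0.5284 0.135 ] 11.617942301914178
[0.43197376 0.38141866] [0.48591868 0.12625148] 0.2608071108747994
keyhole [0.50624313 0.23317103] yaw x 11.937139041819087 tab [0.50210636 0.25273853]
tab px [297.99812346 188.95234046] [317.79825055 185.29495053]
```

View pics/w1c.png

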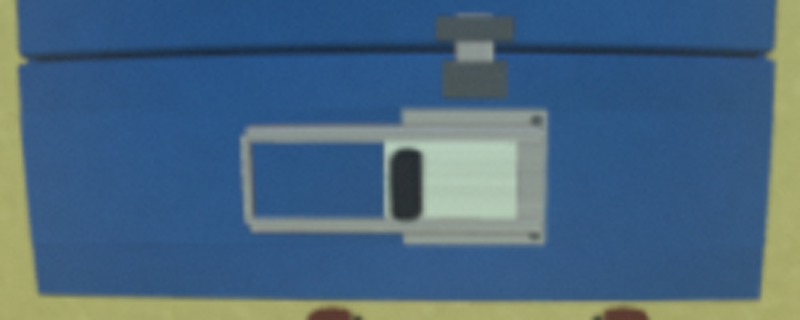

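```bash
cat > box.py <<'E'
from h import *
def box(tag):
    i=camera_info("wrist");im=capture("wrist")[:,:,::-1].copy();cv2.imwrite(f"pics/{tag}.png",im)
    g=lambda p,z:onz("wrist",p,z,i)[:2]
    H,S,V=cv2.split(cv2.cvtColor(im,cv2.COLOR_BGR2HSV))
    m=((H>100)&(H<130)&(S>120));m[228:]=0;m[:,:150]=0;m[:,430:]=0
    def line(P):
        P=np.array([g(p,.09) for p in P],np.float32);return [v.item() for v in cv2.fitLine(P,cv2.DIST_HUBER,0,.001,.001)]
    F=[(x,np.where(m[:,x])[0].max()+.5) for x in range(200,395,3)]
    L=[(np.where(m[y])[0].min()-.5,y) for y in range(160,215,3)]
    Rr=[(np.where(m[y])[0].max()+.5,y) for y in range(160,215,3)]
    LL=list(map(line,(F,L,Rr)))
    def X(a,b):
        t=np.linalg.solve(np.array([[a[0],-b[0]],[a[1],-b[1]]]),np.array(b[2:])-a[2:]);return np.array(a[2:])+t[0]*np.array(a[:2])
    fl,fr=X(LL[0],LL[1]),X(LL[0],LL[2]);print(fl,fr,np.linalg.norm(fl-fr))
    u=(fl-fr)/np.linalg.norm(fl-fr);v=np.array([u[1],-u[0]])
    K=(fl+fr)/2-u*.03+v*.042;print("keyhole",K,"yaw x",np.degrees(np.arctan2(v[1],v[0])),"tab",K+u*.02)
    q=proj("wrist",np.array([*(K+u*.02),.109]),i);x,y=map(int,q)
    b=V[y-12:y+12,x-12:x+12]<70;ys,xs=np.where(b);print("tab px pred",q,"seen",xs.mean()+x-12,ys.mean()+y-12,"tab world",g((xs.mean()+x-12,ys.mean()+y-12),.109))
E
python3 -c "
from box import *
box('w2');go([0.502,0.25,0.25],-78)"
```

```text
[0.43203423 0.3825031 ] [0.48626709 0.12678151] 0.26140913796440457
keyhole [0.50646076 0.23400849] yaw x 11.973749190100976 tab [0.50231149 0.25357334]
tab px pred [293.55570671 186.97930248] seen 292.264367816092 185.32758620689654 tab world [0.50372565 0.25518093]
t 2.98 pos [0.5046 0.2276 0.2528] yaw -78.14 j6 1.766 shift [ 0.21 -2.24  0.28] turn -0.14447906829259693 tilt [-0. -0. -1.]
```

Request:
play_rows --steps '[[[4,0.4,-2.7,4,0],[4,0.4,-2.7,9,0],[4,0.4,-2.7,13,0],[4,0.4,-2.7,14.8,0],[4,0.4,-2.7,15.4,0]]]' --grip_force 10

```text
time: 3.6
position: [0.5032, 0.2556, 0.0984]
orientation: [0.0, 0.995, 0.104, -0.0]
contact_force: [-0.1, -0.7, 0.0]
opening: 0.0399
grasp_force: 0.0
```

Request:
play_rows --steps '[[[4,0,0,0,0],[0.5,0,0,0,0],[0.5,0,0,0,0],[0.5,0,0,0,0],[0.5,0,0,0,0]]]'

```text
time: 4.22
position: [0.5033, 0.2562, 0.0991]
orientation: [-0.0, 0.995, 0.104, 0.0]
contact_force: [-1.0, -1.1, 3.6]
opening: 0.0101
grasp_force: 10.0
```

Request:
play_rows --steps '[[[0.5,0,-1,0,0],[0.5,0,-2.2,0,0],[0.5,0,-3.4,0,0],[0.5,0,-4.4,0,0],[0.5,0,-4.6,0,0]]]'

```text
time: 4.85
position: [0.494, 0.2994, 0.0989]
orientation: [0.002, 0.994, 0.106, 0.0]
contact_force: [6.5, -19.6, 8.2]
opening: 0.0135
grasp_force: 10.0
```

Request:
play_rows --steps '[[[0.5,0,0,0,0],[0.5,0,0,0,0],[3,0,0,0,0],[3,0,0,0,0],[3,0,0,-3,0]]]'

```text
time: 5.48
position: [0.4916, 0.3009, 0.1267]
orientation: [0.001, 0.995, 0.104, -0.002]
contact_force: [0.5, 0.4, -0.0]
opening: 0.0299
grasp_force: 0.0
```

Request:
play_rows --steps '[[[4,0,0,-4.3,0],[4,-4.8,6.8,-4.3,0],[4,-4.8,6.8,-4.3,0],[4,-4.8,6.8,-4.3,0],[4,-4.8,6.8,-4.3,0]]]'

```text
time: 6.1
position: [0.4614, 0.2257, 0.1716]
orientation: [-0.0, 0.995, 0.104, 0.0]
contact_force: [-0.2, 0.3, -0.6]
opening: 0.0399
grasp_force: 0.0
```

Run:
```python
from h import *
import pickle
i=camera_info("wrist");im=capture("wrist")[:,:,::-1].copy();cv2.imwrite("pics/w3.png",im);pickle.dump(i,open("w3.pkl","wb"))
p=proj("wrist",np.array([.507,.235,.09]),i);print(p)
x,y=map(int,p);c=im[max(y-50,0):y+50,x-65:x+65];print(max(y-50,0),x-65)
cv2.imwrite("pics/w3c.png",cv2.resize(c,None,fx=6,fy=6,interpolation=cv2.INTER_CUBIC))
go([.507,.235,.2],-78)
```

```text
[319.48563954 149.53516311]
99 254
t 6.15 pos [0.4615 0.2258 0.1716] yaw -78.03 j6 1.793 shift [ 4.65  0.05 -2.84] turn -0.03063434862120573 tilt [ 0.001  0.001 -1.   ]
```

View pics/w3c.png

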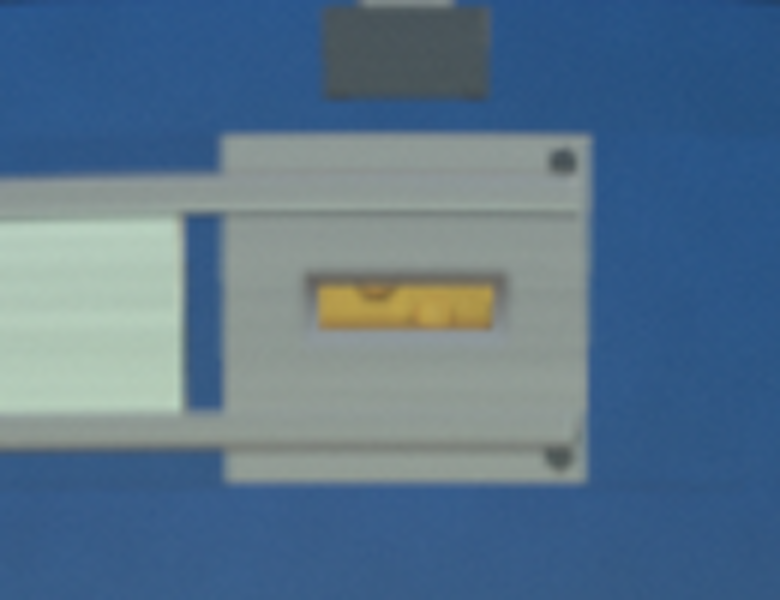

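Keyhole shows open at crop (406,306), i.e. pixel (321.3,149.6), which puts it at about (0.5074,0.2337). The shutter is fully aside.

Request:
play_rows --steps '[[[4,-1,5,-2.8,-10],[4,-2,11,-2.8,-20],[4,-3,17,-2.8,-31],[4,-4,23,-2.8,-42],[4,-4.6,29,-2.8,-53]]]'

```text
time: 6.78
position: [0.475, -0.045, 0.1997]
orientation: [0.0, 0.869, 0.495, 0.0]
contact_force: [0.9, 0.5, -0.1]
opening: 0.04
grasp_force: 0.0
```

```bash
python3 -c "
from h import *
go([.489,-.217,.20],5.85)"
```

```text
t 6.78 pos [ 0.475  -0.045   0.1997] yaw -30.67 j6 0.416 shift [-14.08   9.98  -0.03] turn -36.51779758735796 tilt [ 0.001  0.    -1.   ]
```

Request:
play_rows --steps '[[[4,-13,7.4,0,-31],[4,-13,7.4,0,-31],[4,-13,7.4,0,-31],[4,-13,7.4,0,-31],[4,-13,7.4,0,-31]]]'

```text
time: 7.4
position: [0.4709, -0.1928, 0.1993]
orientation: [-0.0, 0.708, 0.706, 0.0]
contact_force: [0.0, 0.9, -0.1]
opening: 0.0398
grasp_force: 0.0
```

Run:
```python
from h import *
import pickle
i=camera_info("wrist");im=capture("wrist")[:,:,::-1].copy();cv2.imwrite("pics/w4.png",im);pickle.dump(i,open("w4.pkl","wb"))
for q in ["blue_key_head","key_block"]:
    print(q,[(np.round(d["at"],4).tolist(),round(d["score"],2)) for d in recognise("wrist",q)[:2]])
p=proj("wrist",np.array([.484,-.168,.086]),i);print(p)
H,S,V=cv2.split(cv2.cvtColor(im,cv2.COLOR_BGR2HSV))
x,y=map(int,p);m=((H>100)&(H<130)&(S>120)).astype(np.uint8);w=np.zeros_like(m);w[max(y-40,0):y+40,x-40:x+40]=1
ys,xs=np.where(m*w);print(len(xs),xs.min(),xs.max(),ys.min(),ys.max(),xs.mean(),ys.mean())
x0,y0=max(x-80,0),max(y-60,0);c=im[y0:y0+120,x0:x0+160];print(x0,y0)
cv2.imwrite("pics/w4c.png",cv2.resize(c,None,fx=5,fy=5,interpolation=cv2.INTER_CUBIC))
go([.484,-.168,.12],5.85)
```

```text
blue_key_head [([0.4909, -0.1661, 0.0862], 0.84)]
key_block [([0.487, -0.1646, 0.0875], 0.65)]
[333.36367311 170.76343013]
191 331 339 156 185 334.80104712041884 170.52879581151834
253 110
t 7.55 pos [ 0.4707 -0.1922  0.1995] yaw -0.0 j6 -0.411 shift [2.41 1.33 7.95] turn -5.854045636166163 tilt [-0.  0. -1.]
```

View pics/w4c.png

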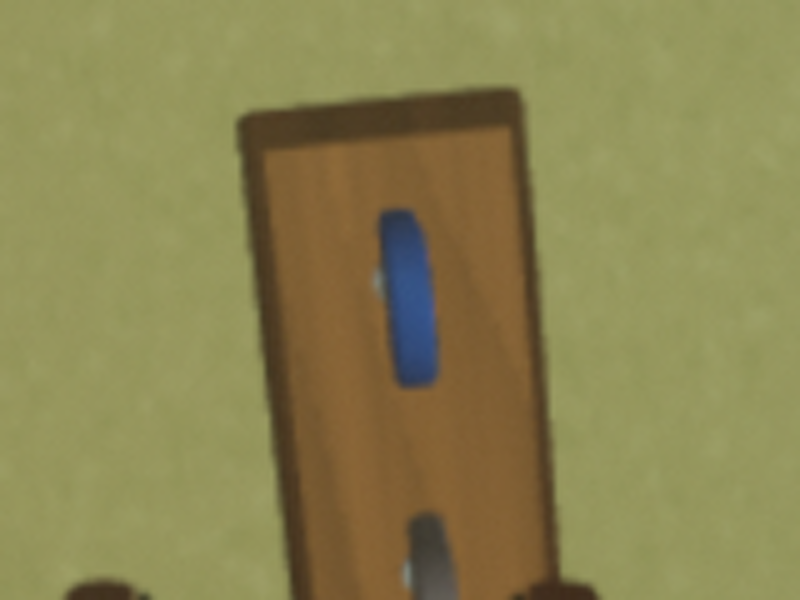

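Blue key at crop (407,298), pixel (334.8,170.5), grey key below it. Block tilt about 6°.

Run:
```python
from h import *
import pickle
i=pickle.load(open("w4.pkl","rb"))
for z in (.086,.078,.07): print(z,onz("wrist",(334.8,170.5),z,i))
P=lambda p,z=.036: onz("wrist",(253+p[0]/5,110+p[1]/5),z,i)[:2]
a,b,c,d=P((262,150)),P((508,127)),P((308,595)),P((545,500))
for q,r in ((a,b),(a,c),(b,d)): v=r-q;print(np.degrees(np.arctan2(v[1],v[0])),np.linalg.norm(v))
print((a+b)/2)
go([.485,-.168,.06],5.85)
```

```text
0.086 [ 0.48529707 -0.16775935  0.086     ]
0.078 [ 0.48570494 -0.16896219  0.078     ]
0.07 [ 0.4861128  -0.17016502  0.07      ]
5.462204701932893 0.05198306805618391
-84.74814683678895 0.09874517411356473
-83.19595752121593 0.08202825748607978
[ 0.48271352 -0.14016967]
t 7.55 pos [ 0.4707 -0.1922  0.1995] yaw -0.0 j6 -0.411 shift [ 2.41  1.43 13.95] turn -5.854045636166163 tilt [-0.  0. -1.]
```

Request:
play_rows --steps '[[[4,2.2,1.5,4,-6],[4,2.2,1.5,8,-6],[4,2.2,1.5,11,-6],[4,2.2,1.5,14,-6],[4,2.2,1.5,14.9,-6]]]' --grip_force 30

```text
time: 8.18
position: [0.4846, -0.1701, 0.0493]
orientation: [-0.001, 0.669, 0.743, -0.001]
contact_force: [0.8, 0.0, 0.6]
opening: 0.0397
grasp_force: 0.0
```

Request:
play_rows --steps '[[[4,0,0,0,0],[0.5,0,0,0,0],[0.5,0,0,0,0],[0.5,0,0,0,0],[0.5,0,0,0,0]]]'

```text
time: 8.8
position: [0.4857, -0.1716, 0.0511]
orientation: [0.0, 0.669, 0.743, 0.0]
contact_force: [-0.0, 0.2, 2.2]
opening: 0.0076
grasp_force: 30.0
```

Request:
play_rows --steps '[[[0.5,0,0,-0.6,0],[0.5,0,0,-1.4,0],[0.5,0,0,-2.4,0],[0.5,0,0,-3.6,0],[0.5,0,0,-6,0]]]'

```text
time: 9.43
position: [0.4849, -0.1712, 0.1112]
orientation: [-0.001, 0.669, 0.743, -0.0]
contact_force: [-0.7, -0.7, -0.6]
opening: 0.0077
grasp_force: 30.0
```

Request:
play_rows --steps '[[[0.5,0,0,-5,0],[0.5,0,0,-10,0],[0.5,0,0,-10,0],[0.5,0,0,-10,0],[0.5,0,0,-10,0]]]'

```text
time: 10.05
position: [0.4844, -0.171, 0.2093]
orientation: [-0.001, 0.669, 0.743, -0.001]
contact_force: [0.4, -0.5, -0.2]
opening: 0.0077
grasp_force: 30.0
```

Run:
```python
from h import *
import pickle
s=state();print(s["opening"],s["grasp_force"])
i=camera_info("wrist");im=capture("wrist")[:,:,::-1].copy();cv2.imwrite("pics/w5.png",im);pickle.dump(i,open("w5.pkl","wb"))
go([.5074,.2337,.21],12)
R=Rq(s["orientation"]).as_matrix()
print("tip expected px",proj("wrist",s["position"]+R@[0,0,.036],i))
```

```text
0.007692340055310546 29.99997854232788
t 10.1 pos [ 0.4845 -0.171   0.2093] yaw 5.97 j6 -0.467 shift [ 4.002e+01  6.490e+00 -4.000e-02] turn -6.030058863806687 tilt [-0.003  0.001 -1.   ]
tip expected px [318.73289765 224.12759449]
```

View pics/w5.png

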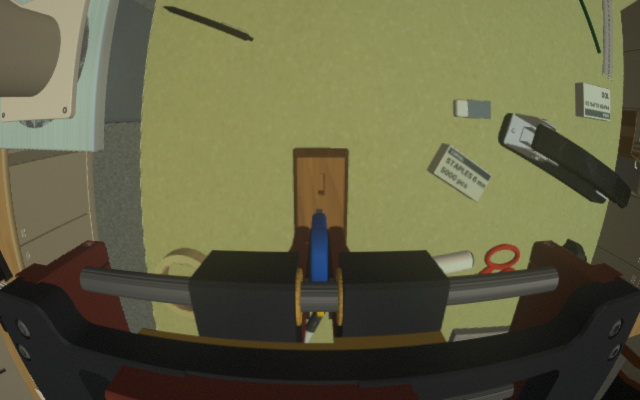

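Key held (about (320,245)), tip showing at (319,211) against the block, with the empty slot at (321,185). The other keys stay put.

Run:
```python
from h import *
import pickle
i=pickle.load(open("w5.pkl","rb"));im=cv2.imread("pics/w5.png")
print(im[200:232,319:322:2].reshape(32,-1).tolist())
s=state();R=Rq(s["orientation"]).as_matrix();p=s["position"]
for dx in (-.003,0,.003):
  print(dx,"head",[proj("wrist",p+R@[.016+dx,0,z],i).round(1).tolist() for z in (-.02,-.012,-.005,.003,.008)],"bit",[proj("wrist",p+R@[.010+dx,0,z],i).round(1).tolist() for z in (.021,.028,.033,.036)])
```

```text
[[50, 93, 127, 50, 93, 126], [50, 93, 127, 50, 93, 126], [51, 93, 127, 48, 92, 125], [49, 93, 127, 51, 93, 127], [51, 94, 128, 51, 94, 128], [49, 92, 127, 50, 94, 126], [48, 93, 126, 50, 94, 126], [51, 92, 125, 51, 92, 125], [55, 85, 108, 53, 86, 110], [54, 72, 82, 54, 76, 90], [49, 60, 61, 51, 67, 74], [62, 70, 69, 59, 72, 75], [56, 58, 54, 55, 60, 62], [59, 49, 42, 60, 53, 48], [65, 48, 40, 65, 49, 40], [66, 50, 41, 65, 48, 39], [66, 49, 41, 67, 49, 38], [66, 47, 40, 67, 47, 37], [67, 48, 40, 68, 47, 39], [67, 49, 40, 69, 50, 41], [68, 48, 39, 68, 47, 38], [67, 49, 37, 70, 50, 40], [66, 47, 38, 68, 48, 38], [69, 49, 39, 67, 48, 37], [68, 48, 37, 69, 49, 38], [74, 52, 41, 75, 51, 38], [73, 49, 37, 76, 51, 38], [68, 47, 38, 68, 49, 38], [70, 49, 36, 70, 48, 37], [74, 50, 37, 75, 50, 37], [77, 50, 36, 79, 52, 38], [80, 53, 38, 80, 50, 37]]
-0.003 head [[318.9, 235.2], [318.9, 229.8], [318.9, 225.4], [318.9, 220.9], [318.9, 218.2]] bit [[318.9, 221.1], [318.9, 217.8], [318.9, 215.6], [318.9, 214.3]]
0 head [[318.9, 229.4], [318.9, 224.3], [318.9, 220.1], [318.9, 215.8], [318.9, 213.3]] bit [[318.9, 216.6], [318.9, 213.4], [318.9, 211.2], [318.9, 210.0]]
0.003 head [[318.9, 223.7], [318.9, 218.7], [318.9, 214.8], [318.9, 210.6], [318.9, 208.2]] bit [[318.9, 211.9], [318.9, 208.9], [318.9, 206.8], [318.9, 205.6]]
```

Request:
play_rows --steps '[[[0.5,6,1.2,0,-1],[0.5,12,2.4,0,-3],[0.5,18,3.6,0,-4.5],[0.5,24,4.8,0,-6],[0.5,29,5.8,0,-6]]]'

```text
time: 10.72
position: [0.5124, 0.1252, 0.2096]
orientation: [-0.001, 0.629, 0.777, -0.001]
contact_force: [0.5, 0.2, 0.3]
opening: 0.0082
grasp_force: 30.0
```

Request:
play_rows --steps '[[[0.5,4,0.8,1,0],[0.5,6.1,0.6,3,0],[0.5,6.1,0.6,3,0],[0.5,6.1,0.6,3,0],[0.5,6.1,0.6,3,0]]]'

```text
time: 11.35
position: [0.5068, 0.1832, 0.1812]
orientation: [0.0, 0.63, 0.777, 0.0]
contact_force: [-0.4, 0.3, -0.5]
opening: 0.0079
grasp_force: 30.0
```

Run:
```python
from h import *
import pickle
i=camera_info("wrist");im=capture("wrist")[:,:,::-1].copy();cv2.imwrite("pics/w6.png",im);pickle.dump((i,state()),open("w6.pkl","wb"))
p=proj("wrist",np.array([.5074,.2337,.09]),i);print(p)
x,y=map(int,p);x0,y0=x-65,max(y-50,0);c=im[y0:y0+100,x0:x0+130];print(x0,y0)
cv2.imwrite("pics/w6c.png",cv2.resize(c,None,fx=6,fy=6,interpolation=cv2.INTER_CUBIC))
go([.5074,.2337,.15],12)
```

```text
[332.10152396 145.21602275]
267 95
t 11.4 pos [0.5068 0.1832 0.1812] yaw 11.89 j6 0.117 shift [4.93 1.1  3.13] turn -0.10744935128113298 tilt [ 0.001  0.    -1.   ]
```

View pics/w6c.png

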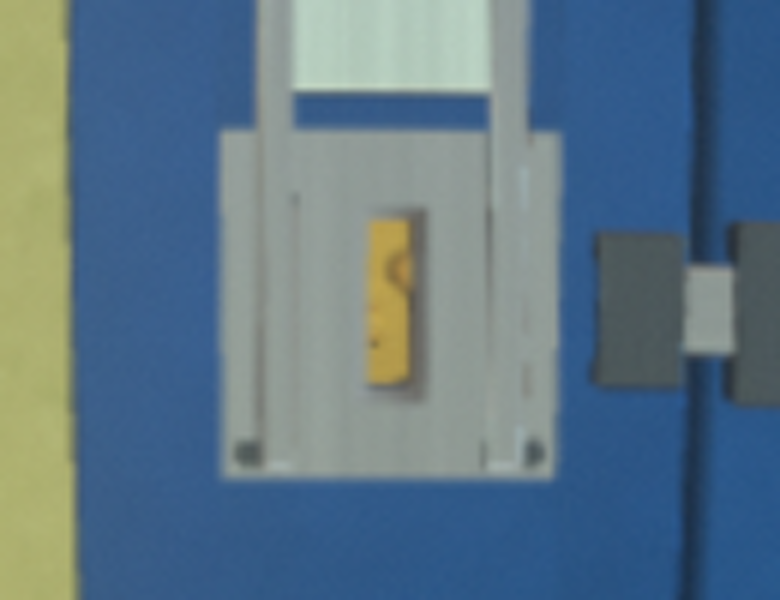

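Keyhole centre at crop (393,304), pixel (332.1,145.3), exactly the predicted spot, so K is confirmed.

Request:
play_rows --steps '[[[0.5,4.9,1.1,1,0],[0.5,4.9,1.1,3,0],[0.5,4.9,1.1,4.5,0],[0.5,4.9,1.1,5,0],[0.5,4.9,1.1,5,0]]]'

```text
time: 12.02
position: [0.5069, 0.2336, 0.1306]
orientation: [-0.0, 0.63, 0.777, -0.0]
contact_force: [0.3, 0.3, -0.5]
opening: 0.0078
grasp_force: 30.0
```

Run:
```python
from h import *
im=capture("wrist")
go([.5075,.2332,.105],12)
print(state()["contact_force"])
```

```text
t 12.07 pos [0.5072 0.2338 0.131 ] yaw 11.92 j6 0.203 shift [-0.06  0.02  2.6 ] turn -0.07723192415446078 tilt [ 0.  0. -1.]
[-0.29423487 -0.40956498  0.08615636]
```

Request:
play_rows --steps '[[[0.5,-0.05,0,0.2,0],[0.5,-0.05,0,0.4,0],[0.5,-0.05,0,0.6,0],[0.5,-0.05,0,0.8,0],[0.5,-0.05,0,1.0,0]]]' --grip_force 45

```text
time: 12.7
position: [0.5069, 0.2336, 0.1206]
orientation: [0.0, 0.629, 0.777, -0.0]
contact_force: [-0.4, -0.9, -0.1]
opening: 0.0074
grasp_force: 45.0
```

Request:
play_rows --steps '[[[0.5,0,0,0.15,0],[0.5,0,0,0.3,0],[0.5,0,0,0.45,0],[0.5,0,0,0.6,0],[0.5,0,0,0.7,0]]]'

```text
time: 13.32
position: [0.5066, 0.2335, 0.1142]
orientation: [-0.0, 0.629, 0.777, -0.0]
contact_force: [-3.1, -2.2, 7.7]
opening: 0.0077
grasp_force: 45.0
```

Request:
play_rows --steps '[[[0.5,0,0.05,0.1,0],[0.5,0,-0.05,0.2,0],[0.5,0,0.05,0.3,0],[0.5,0,-0.05,0.4,0],[0.5,0,0,0.4,0]]]'

```text
time: 13.95
position: [0.5072, 0.2335, 0.1101]
orientation: [0.0, 0.629, 0.777, 0.0]
contact_force: [-2.5, -3.4, 7.0]
opening: 0.0077
grasp_force: 45.0
```

Request:
play_rows --steps '[[[0.5,0,0.05,0.1,0],[0.5,0,-0.05,0.2,0],[0.5,0,0.05,0.3,0],[0.5,0,-0.05,0.4,0],[0.5,0,0,0.4,0]]]'

```text
time: 14.58
position: [0.5071, 0.2336, 0.1057]
orientation: [0.0, 0.629, 0.777, 0.0]
contact_force: [-0.5, -3.8, 3.6]
opening: 0.008
grasp_force: 45.0
```

Nearly home (expected TCP z ≈ 0.105).

Request:
play_rows --steps '[[[0.5,0,0,0.05,0],[0.5,0,0,0.1,0],[0.5,0,0,0.15,0],[0.5,0,0,0.2,0],[0.5,0,0,0.2,0]]]'

```text
time: 15.2
position: [0.5071, 0.2336, 0.1046]
orientation: [0.0, 0.629, 0.777, 0.0]
contact_force: [-1.6, -4.8, 11.7]
opening: 0.0074
grasp_force: 45.0
```

Request:
play_rows --steps '[[[0.5,0,0,0.05,0],[0.5,0,0,0.1,0],[0.5,0,0,0.1,0]]]'

```text
time: 15.58
position: [0.5072, 0.2336, 0.1044]
orientation: [0.0, 0.629, 0.777, 0.0]
contact_force: [-5.4, -5.5, 20.9]
opening: 0.008
grasp_force: 45.0
```

Request:
play_rows --steps '[[[0.5,0,0,-0.05,8],[0.5,0,0,-0.05,16],[0.5,0,0,-0.05,24],[0.5,0,0,-0.05,32],[0.5,0,0,-0.05,40]]]' --grip_force 55

```text
time: 16.2
position: [0.5071, 0.2337, 0.1045]
orientation: [0.0, 0.858, 0.513, 0.0]
contact_force: [-5.1, -4.4, 17.7]
opening: 0.008
grasp_force: 55.0
```

Request:
play_rows --steps '[[[0.5,0,0,0,8],[0.5,0,0,0,16],[0.5,0,0,0,24],[0.5,0,0,0,32],[0.5,0,0,0,40]]]'

```text
time: 16.82
position: [0.5068, 0.2338, 0.1046]
orientation: [-0.0, 0.982, 0.188, 0.0]
contact_force: [-4.8, -4.2, 17.9]
opening: 0.0075
grasp_force: 55.0
```

Run:
```python
from h import *
s=state();print(s["contact_force"].round(1) if hasattr(s["contact_force"],"round") else s["contact_force"],s["moment"],s["opening"])
go([.5074,.2337,.105],-78)
```

```text
[-4.8 -4.2 17.9] [-0.99524769  0.83721233  0.14726178] 0.007549665598455572
t 16.82 pos [0.5068 0.2338 0.1046] yaw -68.27 j6 1.602 shift [ 0.05  0.03 -0.04] turn 9.7278706376907 tilt [ 0.  0. -1.]
```

Request:
play_rows --steps '[[[0.5,0,0,0,5],[0.5,0,0,0,10],[0.5,0,0,0,14],[0.5,0,0,0,16],[0.5,0,0,0,16]]]'

```text
time: 17.45
position: [0.5068, 0.2337, 0.1046]
orientation: [0.0, 0.999, 0.052, 0.0]
contact_force: [-4.9, -3.8, 17.8]
opening: 0.0078
grasp_force: 55.0
```

Run:
```python
from h import *
im=capture("wrist")[:,:,::-1].copy()
s=state();print(s["contact_force"],s["moment"],s["opening"])
go([.5074,.2337,.105],-78)
i=camera_info("wrist");p=proj("wrist",np.array([.55,.243,.09]),i);x,y=map(int,p)
c=im[max(y-50,0):max(y-50,0)+150,x-100:x+100];cv2.imwrite("pics/w7c.png",cv2.resize(c,None,fx=4,fy=4,interpolation=cv2.INTER_CUBIC))
```

```text
[-5.45326639 -4.79473008 18.86998353] [-1.00188657  0.89659612  0.33520922] 0.007680920020511904
t 17.5 pos [0.5068 0.2337 0.1045] yaw -83.97 j6 1.877 shift [ 0.06  0.01 -0.05] turn -5.973029821565305 tilt [ 0. -0. -1.]
```

View pics/w7c.png

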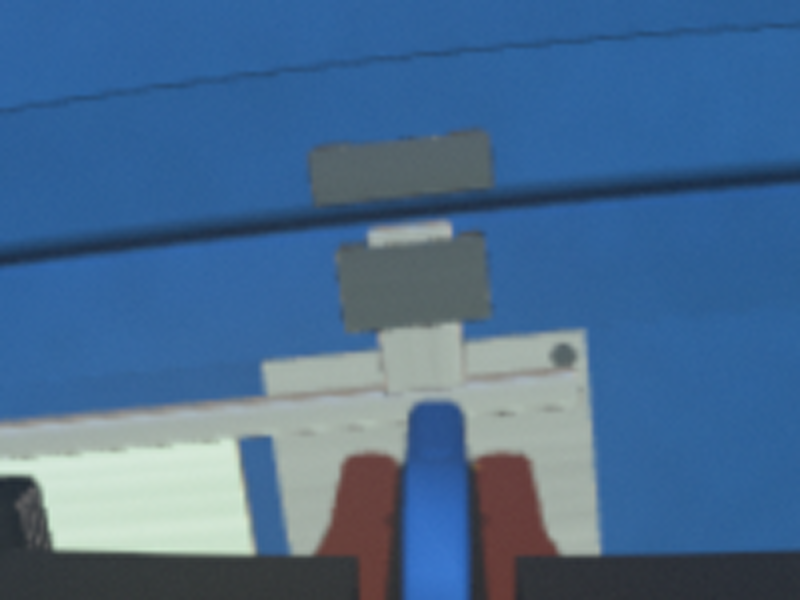

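Bolt end (410,235) now stands in front of the lid gap, and the turning moment has jumped at the stop. The key is still gripped.

Request:
play_rows --steps '[[[0.5,0,0,0,0.5],[0.5,0,0,0,0.5],[0.5,0,0,0,0.5],[0.5,0,0,0,0.5]]]'

```text
time: 18.0
position: [0.5068, 0.2337, 0.1045]
orientation: [0.0, 0.999, 0.048, 0.0]
contact_force: [-5.6, -4.8, 18.6]
opening: 0.0078
grasp_force: 55.0
```

```bash
python3 -c "
from plant import *
s=state();print(s['moment'],s['contact_force'],s['grasp_force']);print(sign_off())"
```

```text
[-0.95709789  0.91992621  0.41518971] [-5.56706955 -4.8235871  18.59393627] 55.0056517124176
the job is handed in; nothing more can be done
None
```

The job is handed in (no verdict came back): the shutter is at its open stop, the blue key is home and turned about 96° to its stop, the last picture shows the bolt drawn clear of the lid, and the arm still grips and holds the key.

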